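Start the board clamp's crossed wing screw

ROBOT

A 6-joint arm with a two-finger parallel gripper is mounted at the origin on the work surface. World frame = base frame: x ahead of the robot, y to its left, z up, the work surface at z = 0. Lengths are in m, angles in degrees, forces in N, time in s.
With the tool pointing down it reaches from about 0.4 to 0.825 m from the base axis. Payload 7 kg.
Tool frame: the origin (TCP) lies at the centre of the arm's flange, where the gripper is bolted on; the fingertips stand 178 mm ahead of it and the grasp point (between the pads) lies ahead of it (ctrl.grip_depth is the z of the grasp point in the tool frame, in m); z points along the fingers, x is the direction in which the jaws open and shut, and the axes are right-handed (so a half turn about z gives the same grasp; the last joint's range is limited). The gripper opens to 88 mm and grips with 3 to 60 N. Pads are 19 mm wide; open, the fingers measure 130 mm over their backs; the gripper's body (78 mm by 193 mm) begins 47 mm behind the grasp point.
Start: joints at [-59.582, 20.546, 0.682, 0, -70.136, -16.507], TCP at [0.162, -0.655, 0.405] pointing down, gripper open.
Joint ranges: [-176.03, 176.03], [-82.01, 121.73], [-58.28, 71.71], [-173.87, 95.51], [-174.79, -0.11], [-173.66, 173.66]. Speed limits (degrees/s): [136.94, 136.94, 172.46, 180, 180, 180].

INTERFACE

Orientations are given as [roll, pitch, yaw] about the fixed x, y, z axes, in that order (R = Rz(yaw) Ry(pitch) Rx(roll)).
In Python, from plant import ctrl gives the robot as it stands.
- The arm moves only by the tool carry_out, never from a script. Its arguments are lists of equal length, an entry for each row: "linear": the shift along the tool's x, y, z in cm, a list of three; "twist": the turn about the tool's z in degrees. In form: {"linear": [[tx, ty, tz], ...], "twist": [twist, ...]}. A call has 1 to 12 rows; each row is the pose to reach, as a shift and turn from the pose measured when the call began, along the tool's axes at that moment; what a row does not reach only later rows make up. A row lasts 1/12 s, in which the tool goes at most 41.7 mm and 7.16 degrees, less where a joint would pass 70% of its speed; a pose out of reach is approached as far as the arm can. A call with a gripper value outside its range is refused whole. "fingers" is the gripper's target within -1 to 1 (fully open at 1, half-way at 0, shut at -1), set as the call begins (left out, the last holds). The fingers move at their own pace and stop on an object; the grip force is fixed at half the most. Time passes only in rows, so rows that repeat a pose let the fingers close. It gives the time, the measured TCP pose, the force and the opening at its end, in the units of the state.
- ctrl.get_obs(): the state, without advancing time (a new reading comes with each control period).
- ctrl.snapshot(name): name is "scene" or "top" or "wrist"; returns the picture (384x512x3 uint8, blue, green, red); there is no depth.
- ctrl.camera_params(name): a dict with "fovy" (degrees; the focal length in pixels is half the picture's height over the tangent of half this angle, whatever the lens; pixels are square), "cx", "cy" (the principal point, pixels), "dist" ([k1, k2, p1, p2, k3] as OpenCV has them; the pictures are not rectified), "eye" and "rotation" of the camera in the world; the wrist camera has in their place "T_tool_cam" (4x4, takes a point from camera to tool coordinates, whose origin is the TCP and whose axes are the tool frame's). Camera axes: x right, y down, z forward; pixel columns grow to the right and rows downward; lengths in m; the calibration is good to about 2 mm. A picture is of the moment at which its call begins: read the wrist's pose just before it. camera_params takes no time and is no camera call.
- ctrl.close_job(): hands the job in, once; it reports no verdict.
The state is a dict: "clock": time; "joint_pos": joint angles; "qvel": joint speeds; "tau": joint torques, N m; "tool_pos": TCP position; "orientation": TCP orientation; "force": force on the tool from outside, world axes, zero at the start; "moment": the same for the moment, N m; "opening": finger opening in m.
Only numpy, scipy, OpenCV 4.12 (cv2) and the standard library are available. Lean on these libraries where they do the work, as an engineer would, in place of code of your own. Each camera call takes 0.05 s, during which the arm holds its last target.

TASK

The wing screw in the middle of the board clamp is sitting crossed on its thread. Turn it backward (anticlockwise) until you feel it drop into the start of the thread, then turn it forward one full turn, and finish there with the wing still held between the fingers: do not let go. Leave the other things on the bench where they are.

Things in the scene. Friction and masses are not known exactly. Their poses are not given: they have to be found in the camera images.
- board_clamp: Board clamp fixed to the bench: aluminium base plate 140 x 170 x 12 mm (x by y), a column in its middle, on it a steel clamp bar 150 mm long (along y), top 58 mm above the bench. A round plywood board sticks out at its -y end. Origin on the bench below the wing screw, whose axis is this z axis. Nothing within 65 mm of the axis is higher than 72 mm except the wing screw.
- boss_top (a point): Middle of the top (70 mm above the bench) of the dark threaded boss, 30 mm across, in which the wing screw stands. Coarse right-hand thread: in it the screw sinks 5 mm for each turn forward and turns with light friction (0.03 Nm).
- home_screw (a point): Top of a short round knurled screw, 22 mm across, top 70 mm above the bench, 58 mm from the boss at the clamp bar's +y end. It is already home and does not move: not the one to turn.
- wing_screw: Upright steel wing screw in the boss. Its head is a flat bar 40 mm long (its x), 12 mm thick (its y) and 26 mm tall, pinched across the 12 mm; a 10 mm neck below. Origin at the middle of the bar: 110 mm above the bench at the start (give or take 1 mm), 107 mm when dropped at the thread's start, 102 mm one turn on. Captive on its axis; it can turn and slide up and down a few mm.
- wing_top (a point): Middle of the wing's top face, 13 mm above the screw's origin. Turned backward, the screw rises slowly, then drops 5 mm where the thread starts, by its weight and a light spring (2 to 3 N). A tight grip holds it up: it then drops only when the grip is eased, so cradle the wing with a millimetre or two of play.
- screw_turn (a joint): How far the wing screw is turned, rad, growing forward (clockwise from above). 0: the thread's start, where it drops. A stop ends backward turning at -0.5. Starts crossed, at 1.0 to 2.6; turned forward from there it jams near 3.0 and stays crossed. One turn past the drop is 6.28; it can go on to 9. The wing's x axis points at the clamp's yaw minus this value.
- spare_board: Bystander: loose round plywood board, 64 mm across, 4 mm thick, with a small black header on it. Origin under its centre.
- solder_reel: Bystander: small reel of solder standing on its flange, 54 mm across, 32 mm high. Origin under its centre.
- screwdriver: Bystander: screwdriver lying on the bench, 160 mm long, blue handle. Origin on the bench below it.
- parts_tray: Bystander: grey open parts tray with four compartments, 100 x 70 x 22 mm. Origin under its centre.
- tablet: Bystander: tablet in a black case, 200 x 140 x 17 mm. Origin under its centre.
- wool_pot: Bystander: open steel pot, 64 mm across, 45 mm high. Origin under its centre.
- flux_bottle: Bystander: small amber bottle with a black cap, 36 mm across, 70 mm high. Origin under its centre.

How it is judged (in metres and radians):
On the way, in this order (a step that is already met when the one before it is completed fails the run):
1. the screw, turned backward, has dropped into the start of the thread (value of joint screw_turn below 0.3 rad and z of wing_screw in the frame of board_clamp below 0.1085 m), for 0.1 s.
2. the screw is turned forward about one turn in the thread (value of joint screw_turn above 5.5 rad and z of wing_screw in the frame of board_clamp below 0.1045 m), for 0.1 s.
At the end, for the whole second after the job is handed in: The wing screw stands 5.5 to 7.1 rad (about one turn, give or take an eighth) forward of the thread's start, sunk in the thread (its origin less than 104.5 mm above the bench), not turning, and is still held between the fingers (more than 3 N, the grasp within 30 mm of the wing's middle) (all of step 2 and value of joint screw_turn below 7.1 rad and velocity of joint screw_turn between -0.1 and 0.1 rad/s and contact force between the fingers and wing_screw above 3 N and distance between the grasp point and wing_screw below 0.03 m); the arm keeps its last pose, push and grip.
It fails at once if a bystander was pushed away (more than 20 mm) (distance of any of spare_board, solder_reel, screwdriver, parts_tray, tablet, wool_pot, flux_bottle from where it was at the start of the episode above 0.02 m).
It also fails if it takes over 72 s, if anything falls off the work surface, if the arm or the gripper's body presses on something with over 40 N, if the wrist force passes 120 N, or if a joint passes its speed limit or range.

## Working session

There is one attempt and no reset: what is moved stays moved. The work goes in short steps, Python scripts to look and compute and a tool call to move; the robot and the scene stay as the last step left them, time stands still between calls to the robot, and variables do not carry over. Pictures are saved under pics/ and viewed, and the job is handed in when it is done.

Besides the shell and the picture viewer there is one more tool, called after "Request:" as name([rows], argument=value, ...), one row to a line, values as JSON. carry_out: Moves the arm, as the interface text tells. Its arguments: {"type":"object","properties":{"linear":{"type":"array","items":{"type":"array","items":{"type":"number"}}},"twist":{"type":"array","items":{"type":"number"}},"fingers":{"type":"number"}},"required":["linear","twist"]}

```bash
ls; mkdir -p pics; python3 - <<'E'
from plant import ctrl
import cv2
print(ctrl.get_obs(), ctrl.grip_depth)
for n in ("scene","top","wrist"):
    print(n,ctrl.camera_params(n)); cv2.imwrite(f"pics/{n}0.png",ctrl.snapshot(n))
E
```

```text
pics
{'clock': 0.0, 'joint_pos': array([-5.95816390e+01,  2.05875573e+01,  6.34006345e-01, -1.94532675e-02,
       -7.01367021e+01, -1.65082935e+01]), 'qvel': array([-0.06409796, -0.06756021,  0.05236445, -0.0354413 , -0.04470863,
        0.00471874]), 'tau': array([ 1.03608563e-03, -5.82722104e+01,  2.93054903e+01,  6.99698836e+00,
        7.00484510e-03, -2.01254147e-04]), 'tool_pos': array([ 0.16222776, -0.65500069,  0.4037701 ]), 'orientation': array([-1.79991886e+02, -9.17296475e-02,  1.03903437e+02]), 'force': array([ 0.01159928, -0.10546505, -0.17679899]), 'moment': array([0.00291399, 0.03950048, 0.01578502]), 'opening': 0.08745118038079593} 0.1593
scene {'fovy': 52.509672386590125, 'cx': 254.92252505609113, 'cy': 183.18761166995947, 'dist': array([-0.09242189,  0.        ,  0.        ,  0.        ,  0.        ]), 'eye': array([1.25470318, 0.3582405 , 0.80772757]), 'rotation': array([-131.21284715,   -0.832744  ,  117.80286694])}
top {'fovy': 57.179956075195705, 'cx': 254.18570132986048, 'cy': 190.928725281316, 'dist': array([-0.02906576,  0.        ,  0.        ,  0.        ,  0.        ]), 'eye': array([ 0.43880201, -0.00423124,  1.1364364 ]), 'rotation': array([-175.32583762,   -0.33096455,  -90.23449853])}
wrist {'fovy': 60.570515499479725, 'cx': 254.22479916660743, 'cy': 191.03655375973037, 'dist': array([-0.09423687,  0.        ,  0.        ,  0.        ,  0.        ]), 'T_tool_cam': array([[ 9.99999783e-01, -3.15939220e-04, -5.78437481e-04,
         3.54270829e-07],
       [ 4.78763392e-04,  9.51369700e-01,  3.08051074e-01,
        -8.36482481e-02],
       [ 4.52982477e-04, -3.08051284e-01,  9.51369645e-01,
         1.97288403e-02],
       [ 0.00000000e+00,  0.00000000e+00,  0.00000000e+00,
         1.00000000e+00]])}
```

View pics/scene0.png

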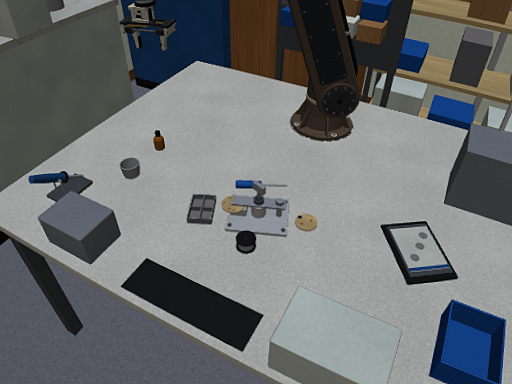

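View pics/top0.png

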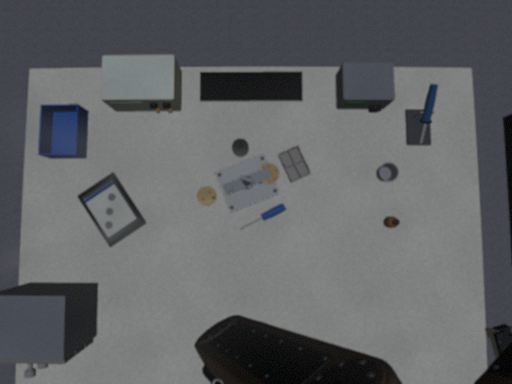

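View pics/wrist0.png

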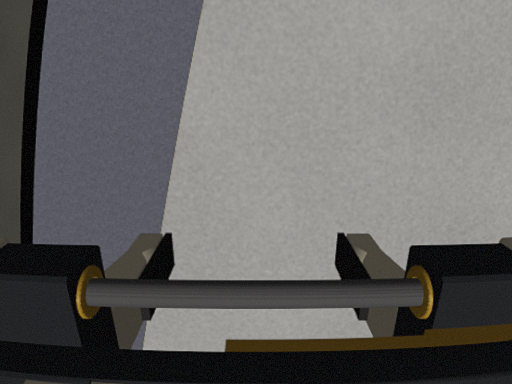

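The clamp is near (248,183) in the top view and (258,205) in the scene view. I'll zoom in on both and set up the projection helpers.

```bash
cat > h.py <<'E'
import numpy as np, cv2
from scipy.spatial.transform import Rotation as R
from plant import ctrl
def cam(n,obs=None):
    p=ctrl.camera_params(n); f=192/np.tan(np.radians(p['fovy']/2))
    K=np.array([[f,0,p['cx']],[0,f,p['cy']],[0,0,1]])
    if n=='wrist':
        T=np.eye(4);T[:3,:3]=R.from_euler('xyz',obs['orientation'],degrees=True).as_matrix();T[:3,3]=obs['tool_pos'];T=T@p['T_tool_cam']
        return K,p['dist'],T[:3,3],T[:3,:3]
    return K,p['dist'],np.array(p['eye']),R.from_euler('xyz',p['rotation'],degrees=True).as_matrix()
def pix(c,uv,z):
    K,d,e,M=c
    x=cv2.undistortPoints(np.array([[uv]],float),K,d)[0,0]
    r=M@np.array([x[0],x[1],1]); return e+r*(z-e[2])/r[2]
def proj(c,P):
    K,d,e,M=c
    P=np.atleast_2d(P); q=(P-e)@M
    return cv2.projectPoints(q,np.zeros(3),np.zeros(3),K,d)[0][:,0]
def crop(src,dst,u0,v0,w,h,s):
    im=cv2.imread(src)[v0:v0+h,u0:u0+w]; cv2.imwrite(dst,cv2.resize(im,None,fx=s,fy=s,interpolation=cv2.INTER_CUBIC))
E
python3 - <<'E'
from h import *
crop('pics/top0.png','pics/top0c.png',190,130,130,110,6)
crop('pics/scene0.png','pics/scene0c.png',210,165,120,90,6)
c=cam('top'); s=cam('scene')
print(pix(c,(248,183),.11),pix(s,(259,184),.11))
E
```

```text
[0.54606274 0.00751558 0.11      ] [0.54285251 0.00686048 0.11      ]
```

View pics/top0c.png

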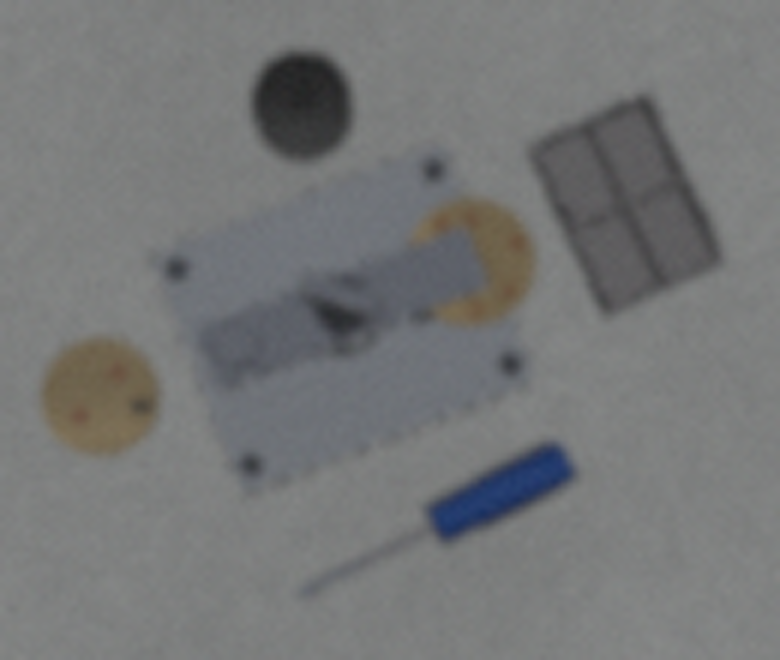

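View pics/scene0c.png

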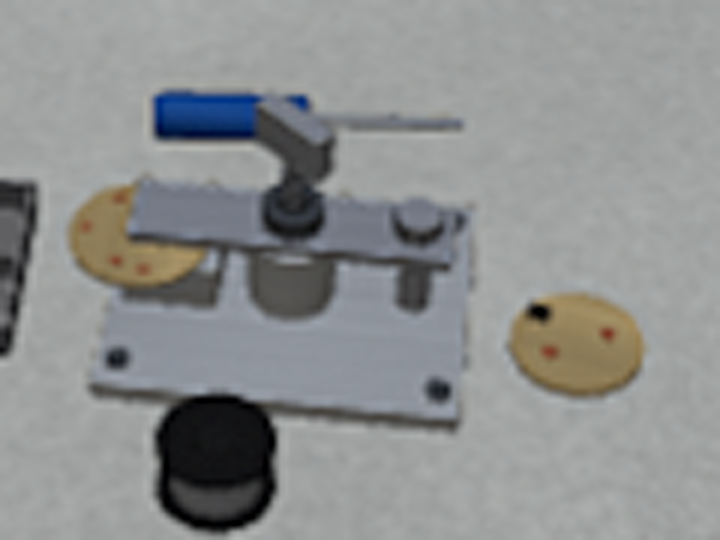

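```bash
python3 - <<'E'
from h import *
c=cam('top'); s=cam('scene')
t=lambda u,v:(190+u/6-.42,130+v/6-.42); q=lambda u,v:(210+u/6-.42,165+v/6-.42)
D=np.array([pix(c,t(*a),.013) for a in [(177,268),(433,170),(512,364),(250,465)]])
S=np.array([pix(s,q(*a),.013) for a in [(117,357),(438,390)]])
print('dots',D.round(4),D.mean(0)); print('scene dots',S.round(4))
v=D[0]+D[3]-D[1]-D[2]; print('clamp yaw',np.degrees(np.arctan2(v[1],v[0]))-90, [np.linalg.norm(D[i]-D[(i+1)%4]).round(3) for i in range(4)])
a,b=pix(s,q(270,100),.123),pix(s,q(325,147),.123); print('wing',a,b,(a+b)/2,np.linalg.norm(a-b),np.degrees(np.arctan2(*(b-a)[1::-1])))
print('boss',pix(s,q(292,205),.07),'home',pix(s,q(418,213),.07), 'boss top', pix(c,t(350,318),.07))
E
```

```text
dots [[ 0.5848  0.1014  0.013 ]
 [ 0.6374 -0.0359  0.013 ]
 [ 0.5326 -0.0775  0.013 ]
 [ 0.4792  0.0622  0.013 ]] [0.55850092 0.01256324 0.013     ]
scene dots [[ 0.6329 -0.0374  0.013 ]
 [ 0.5806  0.1014  0.013 ]]
clamp yaw 20.926349184195686 [np.float64(0.147), np.float64(0.113), np.float64(0.15), np.float64(0.113)]
wing [ 0.55188187 -0.00214854  0.123     ] [0.56806247 0.03362532 0.123     ] [0.55997217 0.01573839 0.123     ] 0.03926297214674758 65.66264802350487
boss [0.55763223 0.01313823 0.07      ] home [0.53468236 0.06621319 0.07      ] boss top [0.55152827 0.00823366 0.07      ]
```

Axis is at about (0.558, 0.013), clamp yaw about 21° and wing angle about 2.36 rad, which is within the stated 1.0–2.6 range. Next I'll travel above it at the present height.

Request:
carry_out([
  [1.5,1.5,0],
  [4,4,0],
  [6.5,6.5,0],
  [9,9,0],
  [11.5,11.5,0],
  [14,14,0],
  [16.5,16.5,0],
  [19,19,0],
  [21.5,21.5,0],
  [24,24,0],
  [26.5,26.5,0],
  [29,29,0],
], twist=[-2,-5,-8,-11,-14,-17,-20,-23,-26,-29,-32,-35], fingers=1)

```text
clock: 1.15
tool_pos: [0.3744, -0.3022, 0.4043]
orientation: [180.0, -0.1, 139.1]
force: [1.1, -0.4, 0.7]
opening: 0.0877
```

```bash
cat >> h.py <<'E'
def need(xyz,yaw):
    o=ctrl.get_obs(); M=R.from_euler('xyz',o['orientation'],degrees=True).as_matrix()
    d=(np.array(xyz)-o['tool_pos'])@M*100
    y=(o['orientation'][2]-yaw+180)%360-180
    print('t',round(float(o['clock']),2),'pos',o['tool_pos'].round(4),'rpy',o['orientation'].round(2),'j6',o['joint_pos'][5].round(1),'F',o['force'].round(1),'M',o['moment'].round(2),'open',round(o['opening']*1000,1)); print('shift cm',d.round(2),'twist',round(y,2))
E
python3 -c "
from h import *
need((.558,.013,.404),155.7)"
```

```text
t 1.15 pos [ 0.3744 -0.3022  0.4043] rpy [ 1.7995e+02 -5.0000e-02  1.3905e+02] j6 -25.5 F [ 1.1 -0.4  0.7] M [-0.   -0.07 -0.02] open 87.7
shift cm [ 6.79 35.84  0.07] twist -16.65
```

Request:
carry_out([
  [0.7,3.4,0],
  [1.3,6.8,0],
  [2,10.2,0],
  [2.6,13.7,0],
  [3.3,17.2,0],
  [4,20.8,0],
  [4.6,24.4,0],
  [5.3,28,0],
  [5.9,31.2,0],
  [6.4,33.7,0],
  [6.8,35.8,0],
  [6.8,35.8,0],
], twist=[-1.5,-3,-4.5,-6,-7.5,-9,-10.5,-12,-13.5,-15,-16.6,-16.6])

```text
clock: 2.15
tool_pos: [0.5593, 0.0157, 0.404]
orientation: [180.0, -0.1, 155.9]
force: [0.0, -0.4, -0.7]
opening: 0.0876
```

```bash
python3 -c "
from h import *
need((.558,.013,.404),155.7)
o=ctrl.get_obs(); im=ctrl.snapshot('wrist'); cv2.imwrite('pics/w1.png',im)
c=cam('wrist',o); print(proj(c,[(.558,.013,.123),(.558,.013,.07)]))"
```

```text
t 2.15 pos [0.5593 0.0157 0.404 ] rpy [ 1.7995e+02 -5.0000e-02  1.5589e+02] j6 -45.7 F [ 0.  -0.4 -0.7] M [-0.02  0.    0.  ] open 87.6
shift cm [ 0.01 -0.3  -0.  ] twist 0.19
[[254.50150431 186.53241023]
 [254.43247765 170.6414265 ]]
```

View pics/w1.png

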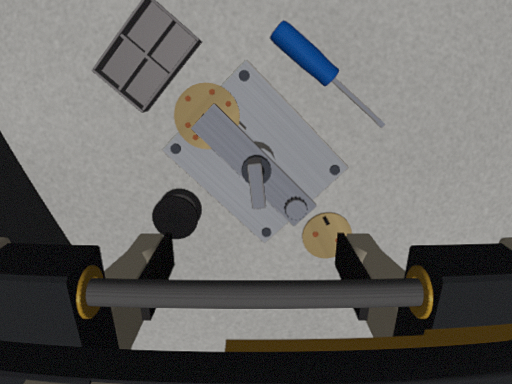

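```bash
python3 -c "
from h import *
crop('pics/w1.png','pics/w1c.png',215,130,100,100,6)"
```

```text
(no output)
```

View pics/w1c.png

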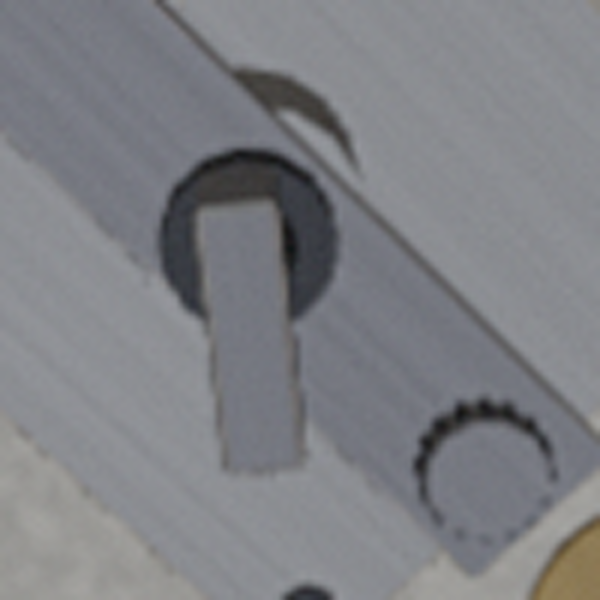

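```bash
python3 - <<'E'
from h import *
o=ctrl.get_obs(); c=cam('wrist',o); q=lambda u,v:(215+u/6-.42,130+v/6-.42)
P=np.array([pix(c,q(*a),.123) for a in [(197,208),(278,203),(303,465),(222,470)]])
print(P.mean(0), [np.linalg.norm(P[i]-P[(i+1)%4]).round(4) for i in range(4)])
for i,j in((0,3),(1,2)):
    v=P[j]-P[i]; print(np.degrees(np.arctan2(v[1],v[0])))
print('boss',pix(c,q(249,238),.07),'home',pix(c,q(487,478),.07))
E
```

```text
[0.55532194 0.01188537 0.123     ] [np.float64(0.011), np.float64(0.0381), np.float64(0.0115), np.float64(0.0381)]
70.71855804035037
71.43508800689322
boss [0.5547234 0.0109641 0.07     ] home [0.53489919 0.06613306 0.07      ]
```

```bash
python3 -c "
from h import *
need((.5555,.0118,.266),160.9)"
```

```text
t 2.2 pos [0.5584 0.0143 0.4039] rpy [ 1.7998e+02 -9.0000e-02  1.5578e+02] j6 -45.7 F [ 0.6  0.  -0.7] M [0.01 0.16 0.02] open 87.5
shift cm [ 0.14 -0.35 13.8 ] twist -5.12
```

Request:
carry_out([
  [0.1,-0.3,1],
  [0.1,-0.3,3],
  [0.1,-0.3,5],
  [0.1,-0.4,7],
  [0.1,-0.4,9],
  [0.1,-0.4,11],
  [0.1,-0.4,12.5],
  [0.1,-0.4,13.3],
  [0.1,-0.4,13.8],
  [0.1,-0.4,13.8],
  [0.1,-0.4,13.8],
], twist=[-2,-4,-5,-5,-5,-5,-5,-5,-5,-5,-5])

```text
clock: 3.12
tool_pos: [0.5559, 0.0111, 0.2666]
orientation: [180.0, -0.0, 160.8]
force: [1.2, 0.2, 0.4]
opening: 0.0872
```

```bash
python3 -c "
from h import *
need((.5555,.0118,.266),160.9)
o=ctrl.get_obs(); im=ctrl.snapshot('wrist'); cv2.imwrite('pics/w2.png',im)
c=cam('wrist',o); print(proj(c,[(.5555,.0118,.123)]))"
```

```text
t 3.12 pos [0.5559 0.0111 0.2666] rpy [ 1.7996e+02 -5.0000e-02  1.6078e+02] j6 -40.5 F [1.2 0.2 0.4] M [ 0.04  0.01 -0.02] open 87.2
shift cm [0.06 0.06 0.06] twist -0.12
[[256.04000183 286.45621406]]
```

View pics/w2.png

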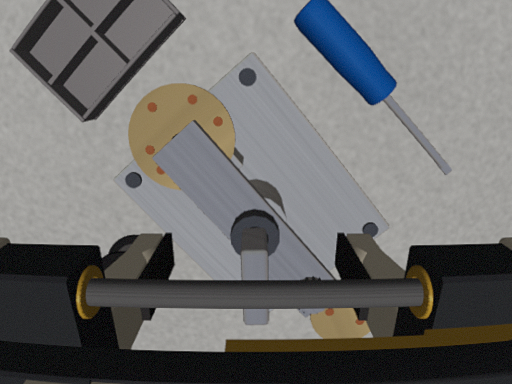

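The wing (u 244–268, v 235–325) stands upright and centred between the pads. Next I'll close to a cradle of about 14 mm.

Request:
carry_out([
  [0,0,0],
  [0,0,0],
  [0,0,0],
  [0,0,0],
  [0,0,0],
  [0,0,0],
  [0,0,0],
  [0,0,0],
  [0,0,0],
  [0,0,0],
  [0,0,0],
  [0,0,0],
], twist=[0,0,0,0,0,0,0,0,0,0,0,0], fingers=-0.68)

```text
clock: 4.17
tool_pos: [0.556, 0.0112, 0.2669]
orientation: [179.9, -0.0, 160.8]
force: [-0.3, 0.2, -0.2]
opening: 0.0155
```

```bash
python3 -c "
from h import *
need((.5555,.0118,.266),160.9)"
```

```text
t 4.17 pos [0.556  0.0112 0.2669] rpy [ 1.7993e+02 -2.0000e-02  1.6078e+02] j6 -40.5 F [-0.3  0.2 -0.2] M [0.03 0.11 0.  ] open 15.5
shift cm [0.07 0.04 0.09] twist -0.12
```

Request:
carry_out([
  [0,0,0],
  [0,0,0],
  [0,0,0],
  [0,0,0],
  [0,0,0],
  [0,0,0],
  [0,0,0],
  [0,0,0],
  [0,0,0],
  [0,0,0],
  [0,0,0],
  [0,0,0],
], twist=[-5,-10,-15,-20,-25,-30,-35,-40,-45,-50,-55,-60])

```text
clock: 5.17
tool_pos: [0.5569, 0.0114, 0.2674]
orientation: [-180.0, 0.2, -139.0]
force: [2.3, 0.8, 1.4]
opening: 0.0139
```

```bash
python3 -c "
from h import *
need((.5555,.0118,.266),160.9)
o=ctrl.get_obs(); im=ctrl.snapshot('wrist'); cv2.imwrite('pics/w3.png',im)
cv2.imwrite('pics/s3.png',ctrl.snapshot('scene')); crop('pics/s3.png','pics/s3c.png',210,130,120,90,6)"
```

```text
t 5.17 pos [0.5569 0.0114 0.2674] rpy [-1.7998e+02  1.7000e-01 -1.3895e+02] j6 19.8 F [2.3 0.8 1.4] M [ 0.16 -0.75 -0.03] open 13.9
shift cm [0.08 0.12 0.14] twist 60.15
```

View pics/w3.png

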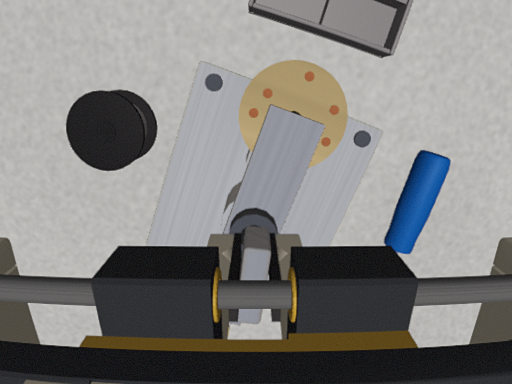

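View pics/s3c.png

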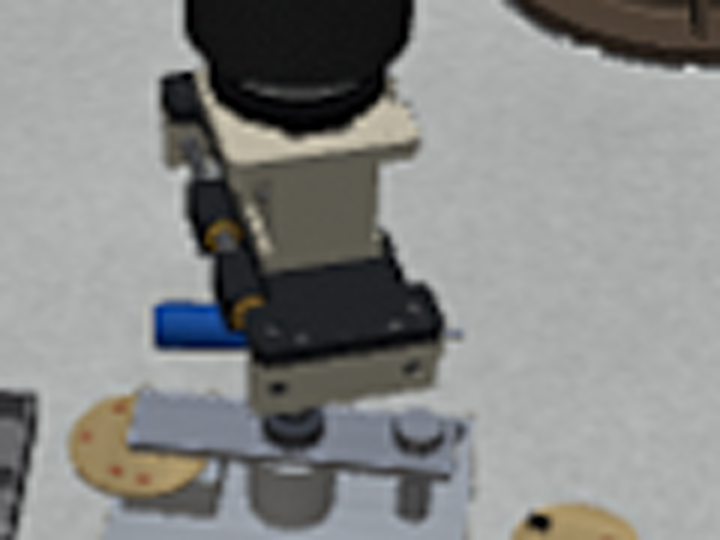

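The wing is following the jaws and lagging by about 7° of play. I'll continue backward.

Request:
carry_out([
  [0,0,0],
  [0,0,0.1],
  [0,0.1,0.1],
  [0,0.1,0.1],
  [0,0.1,0.1],
  [0,0.1,0.1],
  [0,0.1,0.1],
  [0,0.1,0.1],
  [0,0.1,0.1],
  [0,0.1,0.1],
  [0,0.1,0.1],
  [0,0.1,0.1],
], twist=[-5,-10,-15,-20,-25,-30,-35,-40,-45,-50,-55,-60])

```text
clock: 6.27
tool_pos: [0.5573, 0.0128, 0.2675]
orientation: [-179.6, 0.1, -79.0]
force: [2.6, 3.3, 4.7]
opening: 0.0137
```

```bash
python3 -c "
from h import *
need((.5555,.0118,.266),160.9)
o=ctrl.get_obs(); im=ctrl.snapshot('wrist'); cv2.imwrite('pics/w4.png',im); crop('pics/w4.png','pics/w4c.png',200,190,120,150,5)"
```

```text
t 6.27 pos [0.5573 0.0128 0.2675] rpy [-1.7963e+02  1.0000e-01 -7.9040e+01] j6 79.6 F [2.6 3.3 4.7] M [ 1.11 -0.69 -0.06] open 13.7
shift cm [0.07 0.19 0.15] twist 120.06
```

View pics/w4c.png

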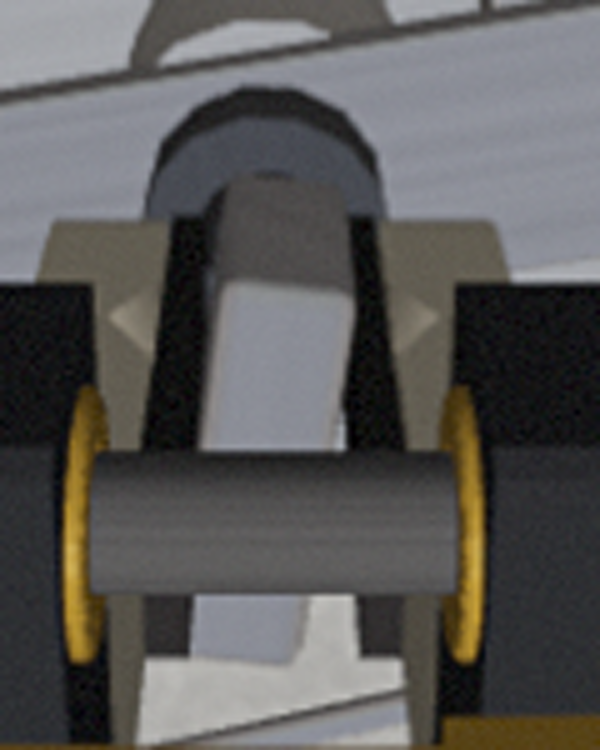

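Request:
carry_out([
  [0,0,0],
  [0,0.1,0.1],
  [0,0.1,0.1],
  [0,0.1,0.1],
  [0,0.1,0.1],
  [0,0.1,0.1],
  [0,0.1,0.1],
  [0,0.1,0.1],
  [0,0.1,0.1],
  [0,0.1,0.1],
], twist=[-3,-6,-9,-12,-15,-18,-21,-24,-26,-26])

```text
clock: 7.15
tool_pos: [0.556, 0.0129, 0.2664]
orientation: [-179.7, -0.0, -52.8]
force: [-1.3, 3.2, 1.4]
opening: 0.014
```

```bash
python3 -c "
from h import *
need((.5555,.0118,.266),160.9)
o=ctrl.get_obs(); im=ctrl.snapshot('wrist'); cv2.imwrite('pics/w5.png',im); crop('pics/w5.png','pics/w5c.png',200,190,120,150,5)"
```

```text
t 7.15 pos [0.556  0.0129 0.2664] rpy [-1.7965e+02 -4.0000e-02 -5.2840e+01] j6 105.7 F [-1.3  3.2  1.4] M [ 0.79  0.22 -0.03] open 14.0
shift cm [0.06 0.1  0.03] twist 146.26
```

View pics/w5c.png

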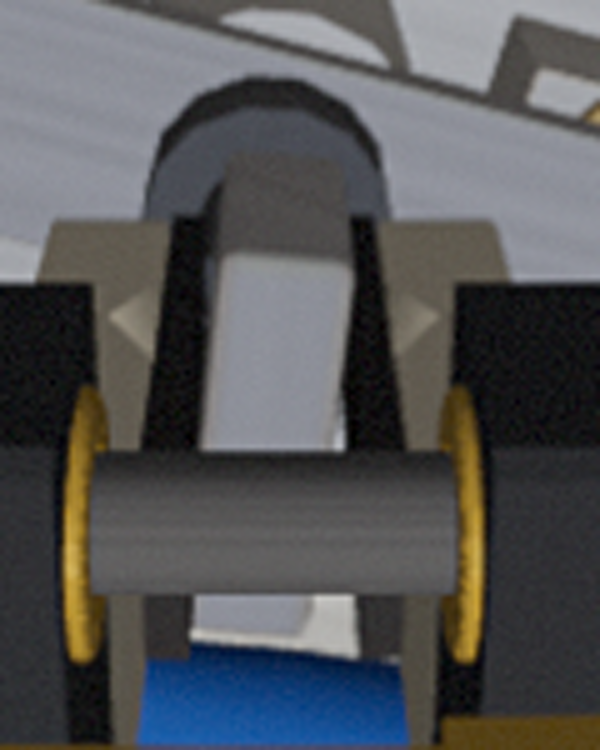

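```bash
python3 - <<'E'
from h import *
# poses of w4 and w5
for nm,pos,rpy in (('w4',[.5573,.0128,.2675],[-179.63,.1,-79.04]),('w5',[.556,.0129,.2664],[-179.65,-.04,-52.84])):
    c=cam('wrist',dict(tool_pos=np.array(pos),orientation=rpy))
    for lag in (5,8):
      for z in (.1255,.120):
        a=np.radians(rpy[2]+90-lag); e=np.array([np.cos(a),np.sin(a)]); n=np.array([-e[1],e[0]])
        ctr=np.array([.5555,.0118]); P=[[*(ctr+s*.02*e+t*.006*n),z] for s,t in ((1,-1),(1,1),(-1,1),(-1,-1))]
        print(nm,lag,z,((proj(c,P)-[200,190]+.42)*5).round(0).tolist())
E
```

```text
w4 5 0.1255 [[374.0, 326.0], [232.0, 315.0], [198.0, 698.0], [327.0, 707.0]]
w4 5 0.12 [[371.0, 295.0], [233.0, 284.0], [200.0, 658.0], [326.0, 667.0]]
w4 8 0.1255 [[386.0, 330.0], [244.0, 313.0], [187.0, 694.0], [316.0, 708.0]]
w4 8 0.12 [[382.0, 299.0], [246.0, 282.0], [190.0, 654.0], [314.0, 669.0]]
w5 5 0.1255 [[370.0, 322.0], [226.0, 311.0], [193.0, 698.0], [323.0, 707.0]]
w5 5 0.12 [[367.0, 291.0], [228.0, 280.0], [195.0, 658.0], [322.0, 667.0]]
w5 8 0.1255 [[382.0, 326.0], [239.0, 309.0], [182.0, 694.0], [312.0, 708.0]]
w5 8 0.12 [[378.0, 296.0], [240.0, 278.0], [184.0, 654.0], [310.0, 668.0]]
```

The wing's edges jumped about 30 zoomed px up in the picture, which matches a 5 mm drop in the projection check. The force also eased and the wing angle is about −0.15 rad, so it has dropped. Now forward.

Request:
carry_out([
  [0,0,0],
  [0,0.1,0],
  [0,0.1,0],
  [0,0.1,0],
  [0,0.1,0],
  [0,0.1,0],
  [0,0.1,0.1],
  [0,0.1,0.1],
  [0,0.1,0.1],
  [0,0.1,0.1],
  [0,0.1,0.1],
  [0,0.1,0.1],
], twist=[3,8,14,20,26,32,38,44,50,56,62,68])

```text
clock: 8.2
tool_pos: [0.5547, 0.0123, 0.2647]
orientation: [-179.9, 0.3, -121.5]
force: [-0.2, 3.4, -1.0]
opening: 0.0139
```

```bash
python3 -c "
from h import *
need((.5555,.0118,.265),160.9)
o=ctrl.get_obs(); im=ctrl.snapshot('wrist'); cv2.imwrite('pics/w6.png',im); crop('pics/w6.png','pics/w6c.png',200,190,120,150,5)"
```

```text
t 8.2 pos [0.5547 0.0123 0.2647] rpy [-179.91    0.27 -121.47] j6 37.2 F [-0.2  3.4 -1. ] M [ 1.16  0.23 -0.01] open 13.9
shift cm [ 0.   -0.1  -0.03] twist 77.63
```

View pics/w6c.png

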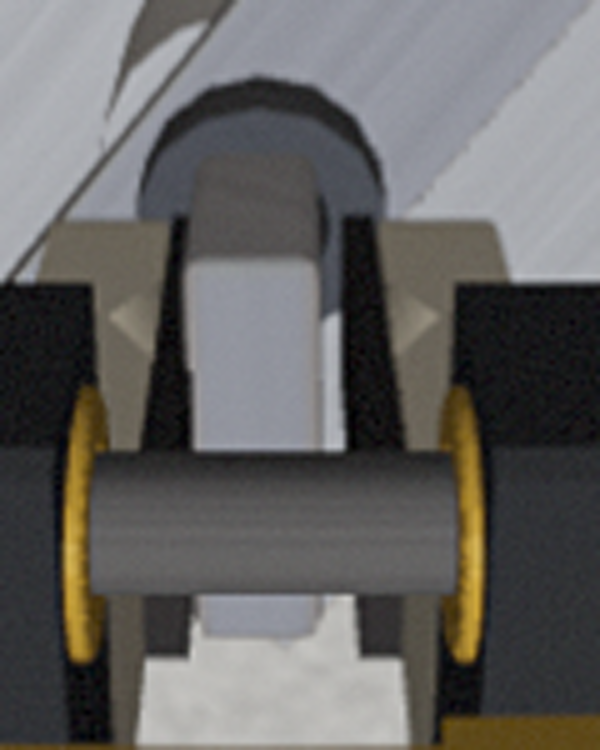

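Turning forward works and the wing is following, sitting slightly against the left pad. I'll shift about 1 mm in −x and continue.

Request:
carry_out([
  [-0.1,0,0],
  [-0.1,0,0],
  [-0.1,0,0],
  [-0.1,0,0],
  [-0.1,0,0],
  [-0.1,0,0],
  [-0.1,0,0],
  [-0.1,0,0],
  [-0.1,0,0.1],
  [-0.1,0,0.1],
  [-0.1,0,0.1],
  [-0.1,0,0.1],
], twist=[6,12,18,24,30,36,42,48,54,60,66,72])

```text
clock: 9.25
tool_pos: [0.5554, 0.0131, 0.2637]
orientation: [179.8, 0.2, 165.8]
force: [1.7, 1.8, -1.1]
opening: 0.0147
```

```bash
python3 -c "
from h import *
need((.5555,.0118,.265),160.9)"
```

```text
t 9.25 pos [0.5554 0.0131 0.2637] rpy [179.77   0.19 165.79] j6 -35.7 F [ 1.7  1.8 -1.1] M [ 0.45 -0.49  0.06] open 14.7
shift cm [-0.04 -0.13 -0.13] twist 4.89
```

Request:
carry_out([
  [0,-0.1,0],
  [0,-0.1,0],
  [0,-0.1,0],
  [0,-0.1,0],
  [0,-0.1,0],
  [0,-0.1,0],
  [0,-0.1,0],
  [0,-0.1,0],
  [0,-0.1,0],
  [0,-0.1,0],
  [0,-0.1,0],
], twist=[6,12,18,24,30,36,42,48,54,58,58])

```text
clock: 10.17
tool_pos: [0.5549, 0.0122, 0.2633]
orientation: [179.8, -0.1, 107.6]
force: [-0.9, 3.4, -1.1]
opening: 0.0139
```

```bash
python3 -c "
from h import *
need((.5555,.0118,.264),160.9)
o=ctrl.get_obs(); im=ctrl.snapshot('wrist'); cv2.imwrite('pics/w7.png',im); crop('pics/w7.png','pics/w7c.png',200,190,120,150,5)"
```

```text
t 10.17 pos [0.5549 0.0122 0.2633] rpy [ 1.7976e+02 -1.1000e-01  1.0757e+02] j6 -93.8 F [-0.9  3.4 -1.1] M [ 0.96 -0.08  0.03] open 13.9
shift cm [-0.06  0.04 -0.07] twist -53.33
```

View pics/w7c.png

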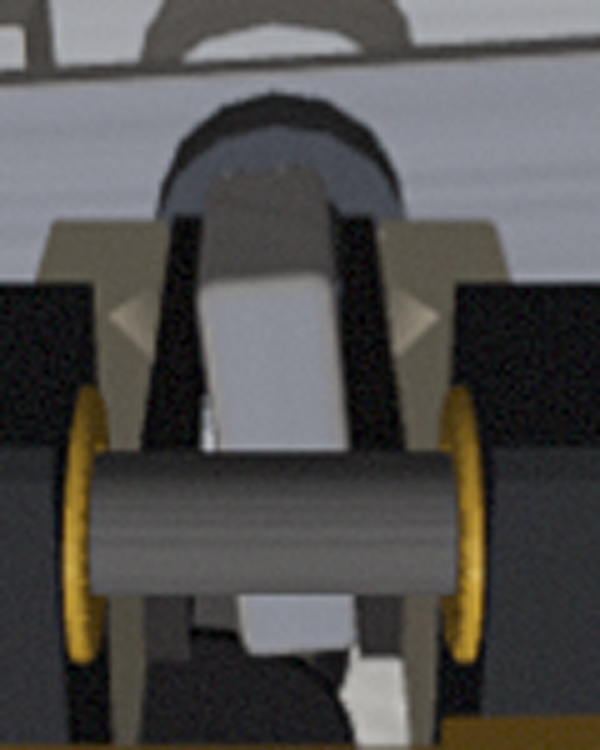

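The wing is now about half a turn in. I'll open, rotate back about 187°, and regrip.

Request:
carry_out([
  [0,0,0],
  [0,0,0],
  [0,0,0],
  [0,0,0],
  [0,0,0],
  [0,0,0],
  [0,0,0],
  [0,0,0],
  [0,0,0],
  [0,0,0],
  [0,0,0],
  [0,0,0],
], twist=[0,-3,-6,-7,-7,-7,-7,-10,-16,-23,-30,-37], fingers=0.4)

```text
clock: 11.22
tool_pos: [0.5549, 0.0121, 0.2634]
orientation: [179.7, 0.1, 145.1]
force: [0.1, 0.9, 0.2]
opening: 0.0612
```

Request:
carry_out([
  [0,0,0],
  [0,0,0],
  [0,0,0],
  [0,0,0],
  [0,0,0],
  [0,0,0],
  [0,0,0],
  [0,0,0],
  [0,0,0],
  [0,0,0],
  [0,0,0],
  [0,0,0],
], twist=[-7,-14,-21,-28,-35,-42,-49,-56,-63,-70,-77,-84])

```text
clock: 12.22
tool_pos: [0.5549, 0.0121, 0.2634]
orientation: [-180.0, 0.2, -130.5]
force: [-0.2, 0.0, 0.7]
opening: 0.0611
```

```bash
python3 -c "
from h import *
need((.5555,.0118,.264),-65.4)"
```

```text
t 12.22 pos [0.5549 0.0121 0.2634] rpy [-179.96    0.25 -130.54] j6 28.1 F [-0.2  0.   0.7] M [-0.    0.18  0.03] open 61.1
shift cm [-0.02 -0.06 -0.06] twist -65.14
```

Request:
carry_out([
  [0,0,0],
  [0,0,0],
  [0,0,0],
  [0,0,0],
  [0,0,0],
  [0,0,0],
  [0,0,0],
  [0,0,0],
  [0,0,0],
  [0,0,0],
  [0,0,0],
  [0,0,0],
], twist=[-7,-14,-21,-28,-35,-42,-49,-56,-62,-65,-65,-65])

```text
clock: 13.22
tool_pos: [0.5549, 0.0121, 0.2633]
orientation: [-179.8, 0.1, -65.7]
force: [-0.1, -0.1, -0.3]
opening: 0.0611
```

```bash
python3 -c "
from h import *
need((.5555,.0118,.264),-65.4)
o=ctrl.get_obs(); im=ctrl.snapshot('wrist'); cv2.imwrite('pics/w8.png',im); crop('pics/w8.png','pics/w8c.png',200,190,120,150,5)"
```

```text
t 13.22 pos [0.5549 0.0121 0.2633] rpy [-1.7977e+02  7.0000e-02 -6.5670e+01] j6 93.0 F [-0.1 -0.1 -0.3] M [-0.12  0.13  0.04] open 61.1
shift cm [ 0.05 -0.05 -0.07] twist -0.27
```

View pics/w8c.png

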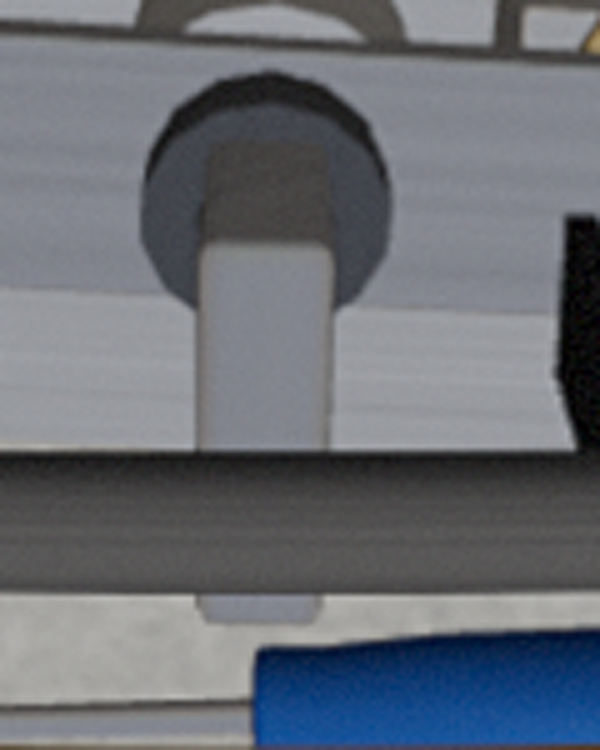

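The wing is parallel to the pads and about 0.6 mm left of centre. Closing to the cradle again.

Request:
carry_out([
  [-0.05,0,0],
  [-0.05,0,0],
  [-0.05,0,0],
  [-0.05,0,0],
  [-0.05,0,0],
  [-0.05,0,0],
  [-0.05,0,0],
  [-0.05,0,0],
  [-0.05,0,0],
  [-0.05,0,0],
  [-0.05,0,0],
], twist=[0,0,0,0,0,0,0,0,0,0,0], fingers=-0.68)

```text
clock: 14.18
tool_pos: [0.5547, 0.0125, 0.2634]
orientation: [-179.8, 0.1, -65.7]
force: [-0.1, 0.6, 0.2]
opening: 0.0143
```

Request:
carry_out([
  [0,0,0],
  [0,0,0],
  [0,0,0],
  [0,0,0],
  [0,0,0],
  [0,0,0],
  [0,0,0],
  [0,0,0],
  [0,0,0.1],
  [0,0,0.1],
  [0,0,0.1],
  [0,0,0.1],
], twist=[4,10,16,22,28,34,40,46,52,58,64,70])

```text
clock: 15.18
tool_pos: [0.5548, 0.013, 0.2623]
orientation: [-180.0, 0.3, -136.0]
force: [-0.2, 3.5, -0.3]
opening: 0.0143
```

```bash
python3 -c "
from h import *
need((.5550,.0120,.263),-65.4)
o=ctrl.get_obs(); im=ctrl.snapshot('wrist'); cv2.imwrite('pics/w9.png',im); crop('pics/w9.png','pics/w9c.png',200,190,120,150,5)"
```

```text
t 15.18 pos [0.5548 0.013  0.2623] rpy [-180.      0.29 -135.97] j6 22.6 F [-0.2  3.5 -0.3] M [ 1.03 -0.04  0.05] open 14.3
shift cm [ 0.05 -0.08 -0.07] twist -70.57
```

View pics/w9c.png

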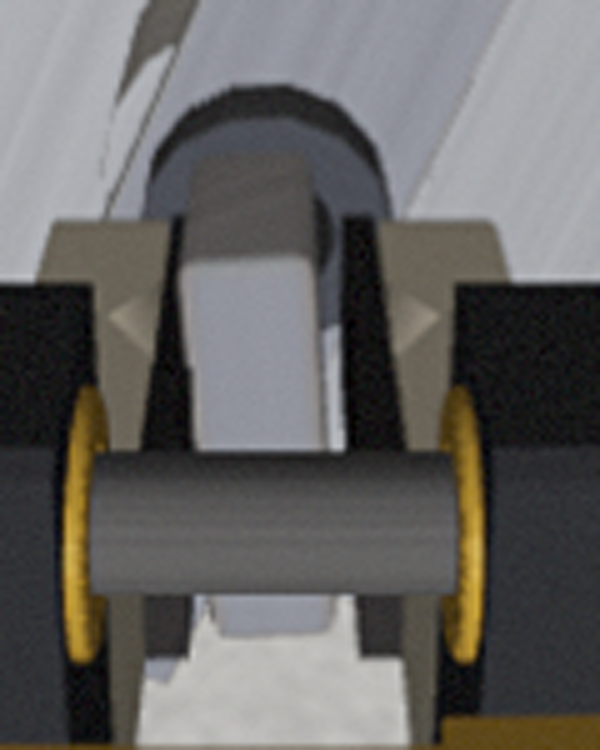

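Request:
carry_out([
  [0,0,0],
  [0,0,0],
  [0,0,0],
  [0,-0.1,0],
  [0,-0.1,0],
  [0,-0.1,0],
  [0,-0.1,0],
  [0,-0.1,0],
  [0,-0.1,0],
  [0,-0.1,0],
  [0,-0.1,0],
  [0,-0.1,0],
], twist=[6,12,18,24,30,36,42,48,54,60,66,72])

```text
clock: 16.23
tool_pos: [0.5556, 0.0124, 0.2621]
orientation: [179.7, 0.1, 151.5]
force: [0.5, 2.1, -1.7]
opening: 0.0141
```

Request:
carry_out([
  [0,0,0],
  [0,0,0],
  [0,0,0],
  [0,0,0],
  [0,0,0],
  [0,0,0],
  [0,0,0],
  [0,0,0],
  [0,0,0],
  [0,0,0],
  [0,0,0],
], twist=[6,12,18,24,30,35,39,42,42,42,42])

```text
clock: 17.15
tool_pos: [0.5554, 0.0124, 0.262]
orientation: [179.7, -0.1, 109.6]
force: [-0.5, 2.4, -1.8]
opening: 0.014
```

```bash
python3 -c "
from h import *
need((.5550,.0120,.263),110.4)
o=ctrl.get_obs(); im=ctrl.snapshot('wrist'); cv2.imwrite('pics/w10.png',im); crop('pics/w10.png','pics/w10c.png',200,190,120,150,5)"
```

```text
t 17.15 pos [0.5554 0.0124 0.262 ] rpy [ 1.7974e+02 -1.4000e-01  1.0963e+02] j6 -91.7 F [-0.5  2.4 -1.8] M [0.66 0.22 0.02] open 14.0
shift cm [-0.03 -0.06 -0.1 ] twist -0.77
```

View pics/w10c.png

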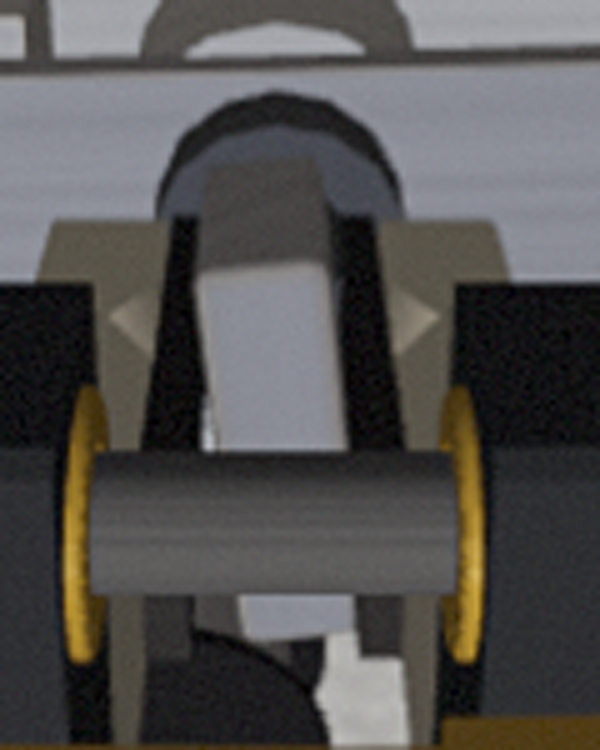

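The wing is at about 354°, and pinching should align it to about 360°. Closing firmly now.

Request:
carry_out([
  [0,0,0],
  [0,0,0],
  [0,0,0],
  [0,0,0],
  [0,0,0],
  [0,0,0],
  [0,0,0],
  [0,0,0],
  [0,0,0],
  [0,0,0],
  [0,0,0],
  [0,0,0],
], twist=[0,0,0,0,0,0,0,0,0,0,0,0], fingers=-1)

```text
clock: 18.2
tool_pos: [0.5555, 0.0125, 0.262]
orientation: [179.7, -0.1, 109.6]
force: [1.2, 3.8, -3.4]
opening: 0.0122
```

```bash
python3 -c "
from h import *
need((.5550,.0120,.263),110.4)
o=ctrl.get_obs(); im=ctrl.snapshot('wrist'); cv2.imwrite('pics/w11.png',im); crop('pics/w11.png','pics/w11c.png',200,190,120,150,5)
cv2.imwrite('pics/s11.png',ctrl.snapshot('scene')); crop('pics/s11.png','pics/s11c.png',110,120,230,140,3)
c=cam('wrist',o); a=np.radians(o['orientation'][2]+90); e=np.array([np.cos(a),np.sin(a)]); n=np.array([-e[1],e[0]])
for z in (.115,.1175,.12):
  P=[[*(np.array([.5553,.012])+s*.02*e+t*.006*n),z] for s,t in ((1,-1),(1,1),(-1,1),(-1,-1))]
  print(z,((proj(c,P)-[200,190]+.42)*5).round(0).tolist())"
```

```text
t 18.2 pos [0.5555 0.0125 0.262 ] rpy [ 1.7973e+02 -1.4000e-01  1.0959e+02] j6 -91.7 F [ 1.2  3.8 -3.4] M [ 1.86 -0.26  0.01] open 12.2
shift cm [-0.03 -0.06 -0.1 ] twist -0.81
0.115 [[336.0, 245.0], [195.0, 245.0], [203.0, 626.0], [330.0, 626.0]]
0.1175 [[337.0, 259.0], [194.0, 259.0], [202.0, 644.0], [331.0, 644.0]]
0.12 [[338.0, 272.0], [193.0, 273.0], [201.0, 662.0], [332.0, 662.0]]
```

View pics/w11c.png

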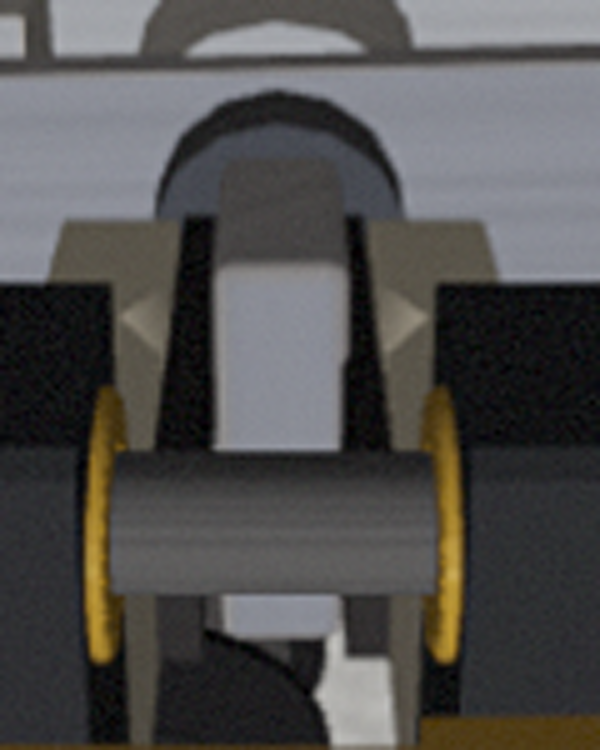

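View pics/s11c.png

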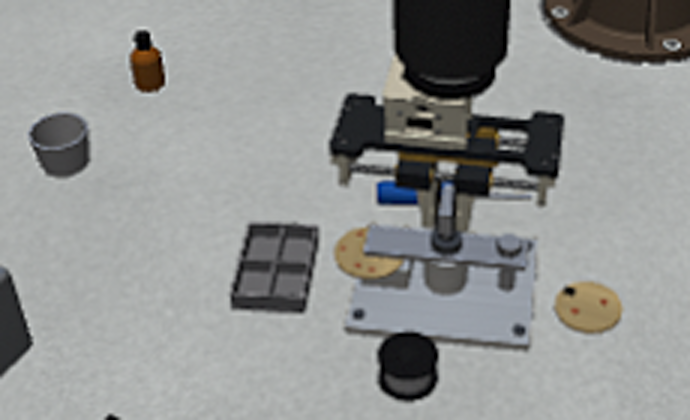

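The wing is square between the pads with the opening at 12.2 mm, and its angle is about 6.3 rad. It turned a full turn past the point where it would have jammed if still crossed, and it sits visibly lower. The bystanders haven't moved. Handing in.

```bash
python3 -c "
from h import *
need((.5550,.0120,.263),110.4)
print(ctrl.close_job())
need((.5550,.0120,.263),110.4)"
```

```text
t 18.3 pos [0.5555 0.0125 0.2621] rpy [ 1.7973e+02 -1.4000e-01  1.0960e+02] j6 -91.7 F [ 0.3  4.  -2.6] M [ 1.84 -0.27  0.06] open 11.5
shift cm [-0.03 -0.06 -0.1 ] twist -0.8
the job is handed in; nothing more can be done
None
the job is handed in; nothing more can be done
```

I turned the wing screw back about 138° in a loose cradle until it dropped into the thread. I then turned it forward one full turn, regripping once halfway, and finished with the wing clamped between the fingers. I handed the job in at 18.3 s; no verdict is reported.

- **Drop:** the wing's edges shifted in the wrist picture by the amount a 5 mm drop should give, at about −0.15 rad.
- **Turn:** the final angle is about 6.3 rad, worked out from the tool yaw and the measured clamp yaw (good to a few degrees).
- **Grip:** the pads were closed on the wing, last opening 11.5 mm after 12.2 mm just before. The grip force itself was not measured.
- **Bystanders:** the tray, reel, spare board, pot and bottle look unmoved in the last scene picture. The gripper partly hides the screwdriver, and I did not check the tablet there.
- **Less certain:** I could not confirm the final height to the millimetre. The wrist pictures ran about 2 mm off the predicted positions, and the sinking I measured over the last half turn came out about 1 mm more than expected. The evidence that it is in the thread is that it turned freely past the point where it would have jammed, and that it sits visibly lower.

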